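# Load a turned sample and index it in front of the inspection camera

## Robot

A 6-joint arm with a two-finger parallel gripper is mounted at the origin on a cart in front of the work surface, level with it; the furniture and walls round the work are solid. World frame = base frame: x ahead of the robot, y to its left, z up, the work surface at z = 0. Lengths are in m, angles in rad, forces in N, time in s.
With the tool pointing down it reaches from about 0.35 to 0.725 m from the base axis. Payload 4.3 kg.
Tool frame: the origin (TCP) lies on the front face of the gripper's body, between the roots of the fingers; the fingertips stand 73 mm ahead of it and the grasp point (between the pads) lies 54 mm ahead of it; z points along the fingers, x is the direction in which the jaws open and shut, and the axes are right-handed (so a half turn about z gives the same grasp; the last joint's range is limited). The gripper opens to 85 mm and grips with 20 to 120 N. Pads are 22 mm wide; open, the fingers measure 114 mm over their backs; the gripper's body (76 mm by 85 mm) begins 54 mm behind the grasp point. The pads swing forward as they close: fully open they stand 13 mm farther back than shut.
Start: joints at [1.107, 0.377, 0.081, 1.274, 0, 1.46], TCP at [0.199, 0.539, 0.304] pointing down, gripper open.
Joint ranges: [-2.72, 2.72], [-0.84, 1.66], [-1.02, 1.22], [-1.77, 2.12], [-1.37, 1.28], [-3.14, 3.14]. Speed limits (rad/s): [2.57, 2.57, 3.14, 3.14, 3.14, 3.14].

## Interface

Orientations are given as a 3x3 rotation matrix whose columns are the frame's x, y, z axes.
In Python, from station import sense, imaging, env gives the robot as it stands. The module is installed in compiled form; this text tells all that it offers.
- The arm moves only by the shell command python3 -m handwheel 'ROWS' [FORCE]. ROWS is JSON, a list that holds one entry, the list of rows, each a list of 5 numbers: the opening, from -1 (shut) to 1 (fully open), then the shift along the world's x, y, z as a fraction of full scale, then the turn about the world's z as a fraction of full scale. A call has 1 to 20 rows; each row is the pose to reach, as a shift and turn from the pose commanded when the call began, turning the shorter way round; what a row does not reach only later rows make up. Full scale, the value 1, is 0.2 m for a shift and 2 pi rad for a turn. A row lasts 1/12 s, in which the tool goes at most 41.7 mm and 7.16 degrees, less where a joint would pass 70% of its speed; a pose out of reach is approached as far as the arm can. A call with a number of a shift or a turn outside -1 to 1 is refused whole. A call with a gripper value outside its range is refused whole. The fingers move at their own pace and stop on an object; FORCE is the grip in N (left out, the last holds). Time passes only in rows, so rows that repeat a pose let the fingers close. It gives the time, the measured TCP pose, the force and the opening at its end, in the units of the state.
- sense(): the state, without advancing time (a new reading comes with each control period).
- imaging.capture(name): name is "scene" or "top"; returns a dict with "color" (400x640x3 uint8, red, green, blue), "fx", "fy", "cx", "cy" (pixels), "rvec" (rotation vector, rad) and "tvec" (3), from world to camera coordinates, as OpenCV has them. Camera axes: x right, y down, z forward; pixel columns grow to the right and rows downward; lengths in m; the calibration is good to about 2 mm. A picture is of the moment at which its call begins. There is no depth.
- env.finish_job(): hands the job in, once; it reports no verdict.
The state is a dict: "t": time; "q": joint angles; "joint_velocities": joint speeds; "joint_efforts": joint torques, N m; "position": TCP position; "tcp_rot": TCP orientation; "wrist_force": force on the tool from outside, world axes, zero at the start; "torque": the same for the moment, N m; "finger_gap": opening from 0.0 (shut) to 1.0 (fully open).
Only numpy, scipy, OpenCV 4.12 (cv2) and the standard library are available. Lean on these libraries where they do the work, as an engineer would, in place of code of your own. Each camera call takes 0.05 s, during which the arm holds its last target.

## Task

Pick the slotted steel sample out of the sample tray and seat it upright in the round nest of the carriage while the carriage is still pinned where it stands. Then pull up the red plunger, slide the carriage to the next hole on the camera's side so that the sample stands squarely in front of the lens, and let the pin drop in. Leave everything else alone, and finish while still holding: press the knob fully down on its rubber ring and keep pressing, so that the sample stands still for the picture.

Things in the scene. Friction and masses are not known exactly. Their poses are not given: they have to be found in the camera images.
- rotor_mid (a point): centre, half-way up, of the steel sample: a bright turned steel part, 37 mm tall, with a 48 mm flange at its foot, a 43 mm round body (solid to the fingers, tapering evenly from 48 mm at the foot to 43 mm at the top), four milled slots in its top and a cross hole; 0.26 kg, standing upright in the sample tray. z up.
- rotor: the same steel sample as a body; origin at the centre of its underside
- sample_tray: fixed shallow slate-blue tray, 182 (x) x 174 (y) x 18 mm high, walls and floor 3 mm; origin at the centre of its underside. Six samples stand in it in two rows (each row runs along tray x, rows at tray y = -34 and +34 mm, places 55 mm apart): the steel sample, a small gear, a broken bolt, a bronze bushing and two black dust caps, in any order. Beside a sample there is most room for fingers along the tray's y axis.
- index_slide: fixed aluminium index slide, 250 mm along its y (the sliding direction) and 250 mm along its x; its front (-x) faces the robot; origin on the bench, under the middle hole. A steel index bar at its front edge has five holes of 11 mm, 40 mm apart along y, top of the bar 26 mm above the bench.
- carriage_slide (a joint): position of the carriage along index_slide's +y, m: 0 over the middle hole (where it starts, pinned); holes at -0.08, -0.04, 0, 0.04, 0.08. Friction about 1.5 N. The carriage is a dark plate, 148 x 68 mm, top 40 mm above the bench.
- nest (a point): centre of the floor of the round nest on the carriage, 42 mm above the bench: an aluminium ring, bore 52 mm, 5 mm deep, outside 62 mm. Axes as index_slide's (x away from the robot, y along the slide). It travels with the carriage.
- plunger: the plunger: red knob, stem and pin in one piece; origin at the underside of the knob, 12.5 mm below knob
- pin_lift (a joint): height of the plunger, m: 0 = left to itself, pin 7 mm deep in the hole, knob on its rubber ring (knob 71.5 mm above the bench); -0.005 = pressed fully home, pin 12 mm deep; above +0.007 = round-nosed 8 mm pin clear of the bar; 0.013 = top stop. It springs back to 0 from both sides with 1.2 N per mm: holding it home takes 6 N, pulling it to +0.010 takes 12 N.
- lens (a point): centre of the front of the camera's lens, 61 mm above the bench. The camera: light grey 36 mm cube-like housing with a 32 mm black lens barrel with a thin green ring, on a small post behind the slide, looking along index_slide's -x across the slide. It stands exactly behind the hole at -0.04 or the hole at +0.04; its neighbour, a flat blue distance probe with two round windows, stands behind the other one.
- camera: the camera as a body; origin at the foot, axes as index_slide's (x from the lens to its back, y along the slide)
- gear: small steel gear, 33 mm, in the tray; to be left alone
- bolt: broken bolt, 36 mm long, lying in the tray; to be left alone
- bushing: bronze bushing, 32 mm across the flange, 24 mm tall, in the tray; to be left alone
- dust_cap_a: black dust cap, 37 mm across, 14 mm tall, in the tray; to be left alone
- dust_cap_b: black dust cap, as the other one; to be left alone
- petri_a: petri dish, 62 mm, on the bench at the right; to be left alone
- knob (a point): middle of the red plunger knob's 24 mm grip (26 mm tall, under a 29 mm head 6 mm thick; the knob's top is 18.5 mm above this point, its underside 12.5 mm below), on the carriage, 85 mm in front of the nest. Axes as index_slide's. It rises and sinks with the pin. Below the knob is an 18 mm brass boss; the carriage plate is 26.5 mm below this point when the knob is pressed fully home.

How it is judged:
On the way, in this order (a step that is already met when the one before it is completed fails the run):
1. the steel sample is seated upright in the nest and let go, with the carriage still pinned at its first hole (horizontal distance between rotor_mid and nest below 0.0035 m and z of rotor_mid in the frame of nest between 0.015 and 0.0215 m and angle between rotor_mid's own z axis and vertical below 0.06 rad and contact force between the fingers and rotor below 0.1 N and value of joint carriage_slide between -0.004 and 0.004 m and value of joint pin_lift below 0.002 m), for 0.2 s.
2. the plunger is pulled until its pin is clear of the bar (value of joint pin_lift above 0.007 m), for 0.1 s.
At the end, for the whole second after the job is handed in: Carriage at the hole before the camera (nest within 3 mm of the lens axis along the slide), fingers still pressing the knob fully down (pin_lift below -3.5 mm, over 3 N); steel sample upright (0.06 rad) on the nest floor, within 3.5 mm of its centre, untouched (horizontal distance between rotor_mid and nest below 0.0035 m and z of rotor_mid in the frame of nest between 0.015 and 0.0215 m and angle between rotor_mid's own z axis and vertical below 0.06 rad and contact force between the fingers and rotor below 0.1 N and y of nest in the frame of camera between -0.003 and 0.003 m and value of joint pin_lift below -0.0035 m and contact force between the fingers and plunger above 3 N); the arm keeps its last pose, push and grip.
It fails at once if another sample or the petri dish is moved by more than 25 mm or knocked over (distance of any of gear, bolt, bushing, dust_cap_a, dust_cap_b, petri_a from where it was at the start of the episode above 0.025 m or angle between any of gear, bushing, dust_cap_a, dust_cap_b, petri_a's own z axis and vertical above 0.6 rad).
It also fails if it takes over 45 s, if anything falls off the work surface, if the arm or the gripper's body presses on something with over 40 N, if the wrist force passes 120 N, or if a joint passes its speed limit or range.

## Working session

There is one attempt and no reset: what is moved stays moved. The work goes in short steps, Python scripts to look and compute and a shell command to move; the robot and the scene stay as the last step left them, time stands still between calls to the robot, and variables do not carry over. Pictures are saved under pics/ and viewed, and the job is handed in when it is done.

```bash
mkdir -p pics; cat > h.py <<'E'
import numpy as np, cv2
from station import sense, imaging, env
def cap(n,out=None):
    d=imaging.capture(n)
    if out: cv2.imwrite('pics/'+out+'.png',cv2.cvtColor(d['color'],cv2.COLOR_RGB2BGR))
    return d
def KRt(d):
    K=np.array([[d['fx'],0,d['cx']],[0,d['fy'],d['cy']],[0,0,1.]]);R=cv2.Rodrigues(np.array(d['rvec'],float))[0]
    return K,R,np.array(d['tvec'],float).ravel()
def ray(d,u,v):
    K,R,t=KRt(d); return -R.T@t, R.T@np.linalg.solve(K,[u,v,1.])
def plane(d,u,v,z):
    o,r=ray(d,u,v); return o+r*(z-o[2])/r[2]
def proj(d,P):
    K,R,t=KRt(d); return cv2.projectPoints(np.array(P,float).reshape(-1,3),np.array(d['rvec'],float),t,K,None)[0].reshape(-1,2)
E
python3 - <<'E'
from h import *
a=cap('scene','s0');b=cap('top','t0')
for d in(a,b):print(ray(d,320,200),d['fx'])
s=sense();print(s['t'],s['position'],s['tcp_rot'],s['wrist_force'],s['finger_gap'])
E
```

```text
(array([-0.21283242, -0.64381666,  0.58270787]), array([ 0.76638449,  0.37878603, -0.51884721])) 389.48330193091005
(array([ 0.48000559, -0.26284722,  1.23954294]), array([ 0.06020958,  0.00127454, -0.99818938])) 506.7549476435706
0.1 [0.19900845 0.53898955 0.30304886] [[ 3.46505754e-01  9.38047471e-01 -8.39818088e-04]
 [ 9.38046037e-01 -3.46506705e-01 -1.65413022e-03]
 [-1.84265527e-03 -2.14622391e-04 -9.99998279e-01]] [0.06069883 0.69947275 0.68185053] 0.998626139089157
```

View pics/s0.png

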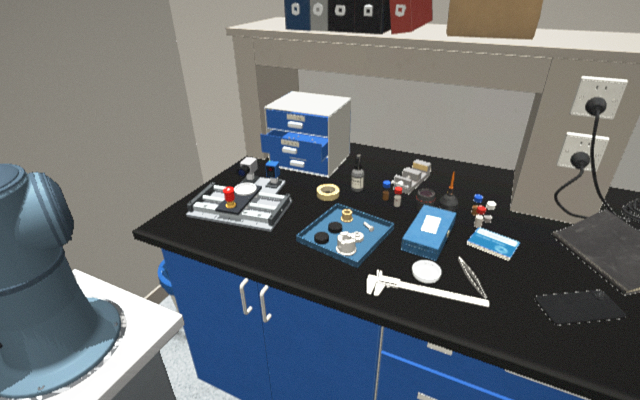

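View pics/t0.png

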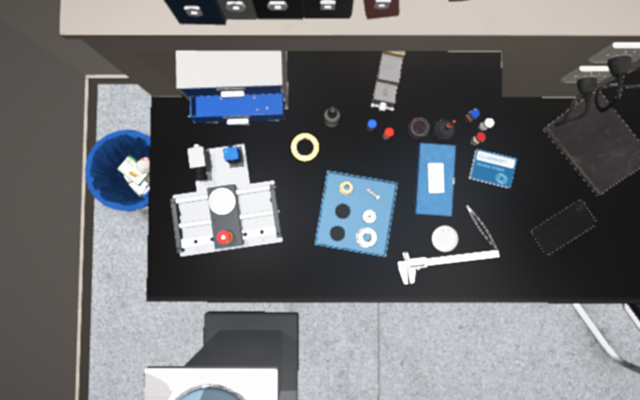

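The scene view shows the slide at about (240,205), with the red knob at (229,195), and the tray at (347,233). In the top view the knob is at (223,237), the nest at (222,201), and the camera (white) at (197,157) with the blue probe at (232,154). The sample is probably the one at (367,237). I'll zoom in to check.

```bash
python3 - <<'E'
import cv2
b=cv2.imread('pics/t0.png');a=cv2.imread('pics/s0.png')
cv2.imwrite('pics/t0a.png',cv2.resize(b[135:265,160:290],None,fx=4.5,fy=4.5,interpolation=cv2.INTER_CUBIC))
cv2.imwrite('pics/t0b.png',cv2.resize(b[165:265,305:405],None,fx=6,fy=6,interpolation=cv2.INTER_CUBIC))
cv2.imwrite('pics/s0a.png',cv2.resize(a[140:270,180:400],None,fx=3.6,fy=3.6,interpolation=cv2.INTER_CUBIC))
from h import *
d=imaging.capture('top');print(proj(d,[[0,0,0],[.4,0,0],[.4,.2,0],[.2,.54,.3]]))
E
```

```text
[[ 209.89552949  431.89979609]
 [ 212.4936438   263.22234981]
 [ 130.43865932  262.98542479]
 [-120.22539683  383.31028996]]
```

View pics/t0a.png

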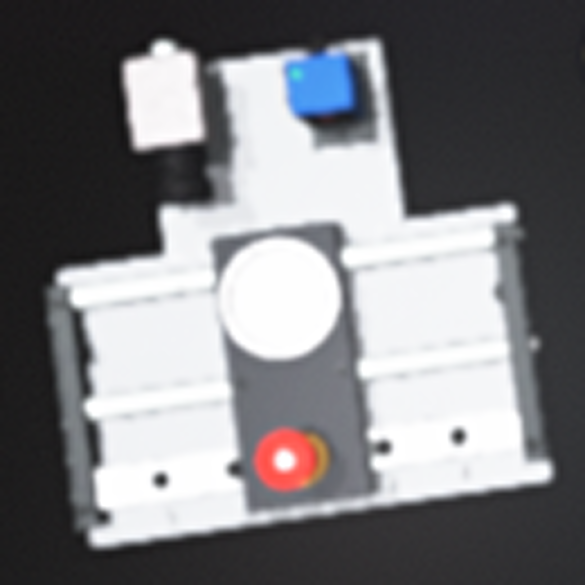

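View pics/t0b.png

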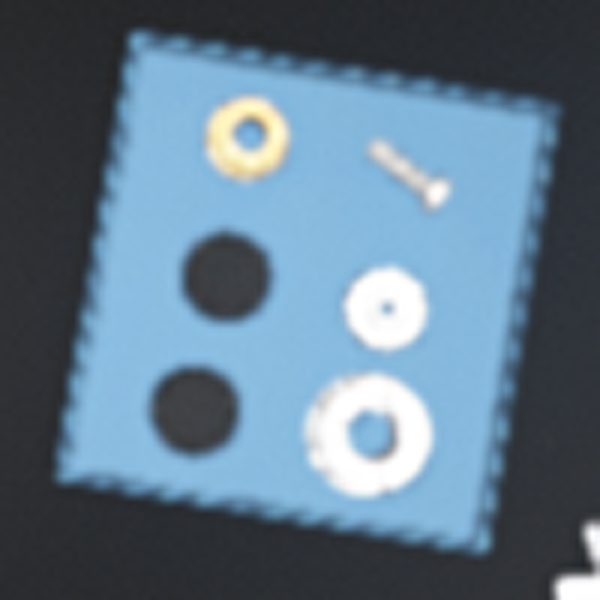

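View pics/s0a.png

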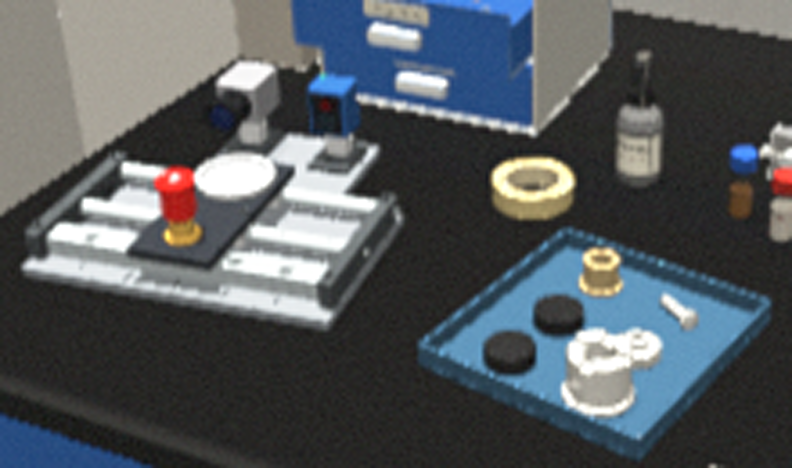

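```bash
cat > m.py <<'E'
from h import *
def blob(mask,u,v):
    n,l,st,c=cv2.connectedComponentsWithStats(mask.astype(np.uint8),connectivity=4)
    i=min(range(1,n),key=lambda i:np.hypot(*(c[i]-[u,v]))+(1e3 if st[i][4]<8 else 0))
    ys,xs=np.where(l==i); ct=cv2.findContours((l==i).astype(np.uint8),0,2)[0][0]
    return c[i],st[i],cv2.minEnclosingCircle(ct)
E
python3 - <<'E'
from m import *
T=cap('top');S=cap('scene')
t=T['color'].astype(int);s=S['color'].astype(int)
def red(i):return (i[...,0]>130)&(i[...,1]<80)&(i[...,2]<80)
c,st,e=blob(red(t),223,237);print('knob top',c,st,e,plane(T,*c,.090))
c,st,e=blob(red(s),229,195);print('knob scene',c,st,e)
w=t.min(2)>150
c,st,e=blob(w,367,237);print('rotor',c,st,e,plane(T,*e[0],.006),plane(T,*e[0],.04))
# nest: restrict to region
g=t.min(2)
w2=np.zeros_like(w);
for th in(200,230,245):
  m=np.zeros_like(w);yy,xx=np.mgrid[:400,:640];m=(g>th)&(np.hypot(xx-222,yy-201)<16)
  c,st,e=blob(m,222,201);print('nest',th,c,st,e,plane(T,*e[0],.047),plane(T,*c,.047))
h=[]
dk=(t.max(2)<90)
for u,v in[(160+160/4.5,135+480/4.5),(160+384/4.5,135+447/4.5),(160+458/4.5,135+436/4.5)]:
  p=plane(T,u,v,.026);h.append(p);print('hole',p)
d=h[0]-h[2];print(np.degrees(np.arctan2(-d[0],d[1])),np.linalg.norm(d))
bl=(t[...,2]>t[...,0]+40)&(t[...,2]>100);bl[:165]=0;bl[265:]=0;bl[:,:305]=0;bl[:,405:]=0
ct=max(cv2.findContours(bl.astype(np.uint8),0,2)[0],key=cv2.contourArea);r=cv2.minAreaRect(ct);B=cv2.boxPoints(r)
P=np.array([plane(T,*p,.018) for p in B]);print('tray',P,P.mean(0))
for a,b in((0,1),(1,2)):
  d=P[b]-P[a];print(np.degrees(np.arctan2(d[1],d[0])),np.linalg.norm(d))
E
```

```text
knob top [388.80701754 131.75438596] [384 127  10  10  57] ((388.7203369140625, 131.6525421142578), 4.908995628356934) [ 0.70631176 -0.41858599  0.09      ]
knob scene [229.04310345 194.09482759] [223 186  11  16 116] ((229.0, 193.5), 7.762187480926514)
rotor [365.69970845 236.84548105] [355 227  23  21 343] ((365.8721008300781, 236.7034912109375), 11.203272819519043) [ 0.46543864 -0.37282019  0.006     ] [ 0.46584015 -0.36978902  0.04      ]
nest 200 [221.1516184  200.90971039] [207 188  29  27 587] ((220.6571502685547, 201.39999389648438), 14.411112785339355) [ 0.54806911 -0.02699094  0.047     ] [ 0.5492304  -0.02814147  0.047     ]
nest 230 [221.57037037 200.72592593] [209 188  26  26 540] ((221.39430236816406, 200.76016235351562), 13.176887512207031) [ 0.54958516 -0.02870931  0.047     ] [ 0.54966706 -0.02912381  0.047     ]
nest 245 [221.68101761 200.8962818 ] [209 189  26  25 511] ((221.52830505371094, 200.66036987304688), 12.834235191345215) [ 0.54982174 -0.02902227  0.047     ] [ 0.54926513 -0.02939083  0.047     ]
hole [0.45276172 0.03578195 0.026     ]
hole [ 0.47055676 -0.08301346  0.026     ]
hole [ 0.47649156 -0.12228465  0.026     ]
8.537803599035112 0.15983790904959796
tray [[ 0.44560973 -0.24491884  0.018     ]
 [ 0.62835651 -0.27574507  0.018     ]
 [ 0.59842595 -0.45161819  0.018     ]
 [ 0.41632359 -0.41926811  0.018     ]] [ 0.52217895 -0.34788755  0.018     ]
-9.574678082183745 0.18532846932063654
-99.65821751660658 0.1784017738461508
```

```bash
python3 -m handwheel '[[[0.46,0.2,-0.2,0,0.01],[0.46,0.5,-0.5,0,0.02],[0.46,0.75,-0.75,0,0.03],[0.46,1,-1,0,0.03],[0.46,1,-1,0,0.03],[0.46,1,-1,0,0.03],[0.46,1,-1,0,0.03],[0.46,1,-1,0,0.03]]]' 40
python3 -m handwheel '[[[0.46,0,-0.2,0,0],[0.46,0.1,-0.4,0,0],[0.46,0.1,-0.6,0,0],[0.46,0.1,-0.8,0,0],[0.46,0.1,-1,0,0],[0.46,0.1,-1,0,0]]]'
```

```text
t: 0.92
position: [0.4031, 0.3356, 0.3039]
tcp_rot: [[0.172, 0.985, 0.002], [0.985, -0.172, -0.002], [-0.001, 0.002, -1.0]]
wrist_force: [0.6, 0.2, 0.7]
finger_gap: 0.729
t: 1.42
position: [0.4188, 0.1344, 0.3039]
tcp_rot: [[0.172, 0.985, -0.001], [0.985, -0.172, -0.003], [-0.003, -0.0, -1.0]]
wrist_force: [-0.0, 0.4, 0.5]
finger_gap: 0.732
```

```bash
python3 -m handwheel '[[[0.46,0.05,-0.2,0,0],[0.46,0.1,-0.4,0,0],[0.46,0.1,-0.6,0,0],[0.46,0.1,-0.8,0,0],[0.46,0.1,-1,0,0],[0.46,0.1,-1,0,0]]]'
python3 -m handwheel '[[[0.46,0.05,-0.2,0,0],[0.46,0.1,-0.4,0,0],[0.46,0.1,-0.6,0,0],[0.46,0.12,-0.8,0,0],[0.46,0.12,-1,0,0],[0.46,0.12,-1,0,0]]]'
python3 -m handwheel '[[[0.46,0,-0.2,0,0],[0.46,0,-0.4,-0.1,0],[0.46,0,-0.53,-0.3,0],[0.46,0,-0.53,-0.5,0],[0.46,0,-0.53,-0.7,0],[0.46,0,-0.53,-0.7,0],[0.46,0,-0.53,-0.7,0],[0.46,0,-0.53,-0.7,0]]]'
python3 - <<'E'
from h import *
S=cap('scene','s1');T=cap('top','t1')
for n,b in(('s1',(230,110,430,270)),('t1',(300,150,430,270))):
  i=cv2.imread(f'pics/{n}.png')[b[1]:b[3],b[0]:b[2]];cv2.imwrite(f'pics/{n}z.png',cv2.resize(i,None,fx=3.7,fy=3.7,interpolation=2))
E
```

```text
t: 1.92
position: [0.4397, -0.0657, 0.304]
tcp_rot: [[0.172, 0.985, 0.001], [0.985, -0.172, -0.003], [-0.003, 0.001, -1.0]]
wrist_force: [0.2, 0.1, 0.0]
finger_gap: 0.725
t: 2.42
position: [0.4641, -0.2658, 0.3034]
tcp_rot: [[0.17, 0.985, 0.001], [0.985, -0.17, -0.003], [-0.003, 0.001, -1.0]]
wrist_force: [0.6, -0.2, 0.2]
finger_gap: 0.726
t: 3.08
position: [0.4643, -0.3659, 0.1655]
tcp_rot: [[0.163, 0.987, 0.001], [0.987, -0.163, -0.0], [-0.0, 0.001, -1.0]]
wrist_force: [1.3, -0.1, 0.0]
finger_gap: 0.732
```

View pics/s1z.png

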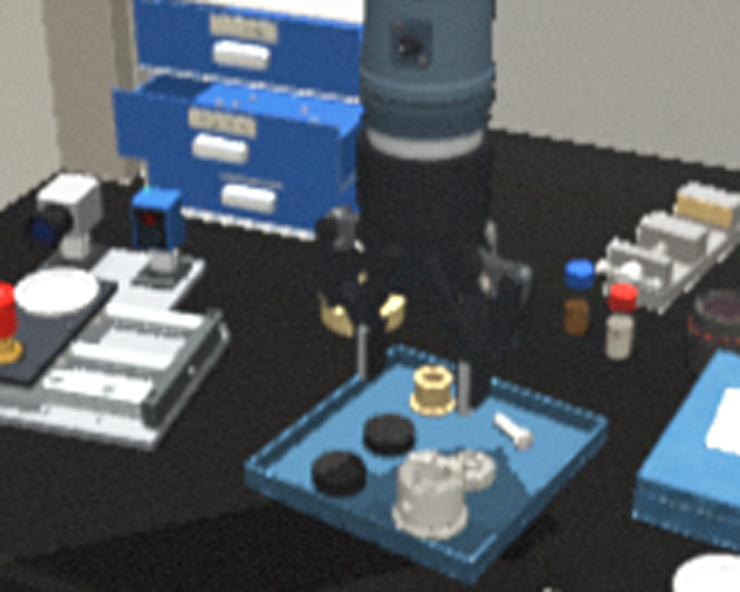

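View pics/t1z.png

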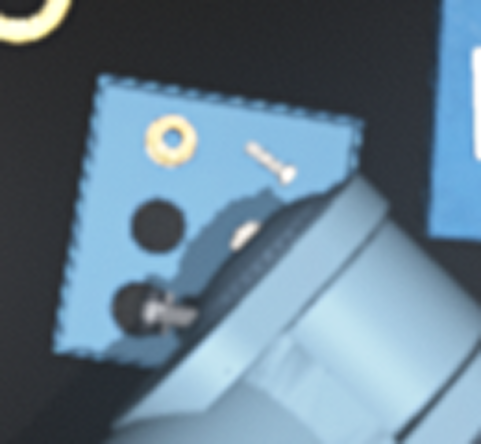

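```bash
python3 - <<'E'
from h import *
S=imaging.capture('scene');T=imaging.capture('top')
s=sense();p=s['position'];print(p,s['q'])
print('tip scene proj',(proj(S,[p-[0,0,.073], p+[.005,.03,-.073],p-[.005,.03,.073]])-[230,110])*3.7)
a=np.linspace(0,6.28,60)
for c in((.4635,-.372),(.4655,-.372),(.4635,-.370)):
  for z,r in((.003,.024),(.040,.0215)):
    P=np.c_[c[0]+r*np.cos(a),c[1]+r*np.sin(a),0*a+z]
    q=(proj(S,P)-[230,110])*3.7;k=(proj(T,P)-[305,165])*6
    print(c,z,'S',q.min(0).round(),q.max(0).round(),'T(t0b)',k.min(0).round(),k.max(0).round())
E
```

```text
[ 0.46496181 -0.36748268  0.16710171] [-7.75901087e-01  4.80338405e-01 -1.23526787e-01  9.61340410e-01
  1.46567320e-04 -6.11307506e-01]
tip scene proj [[420.25436937 395.683397  ]
 [378.72573633 380.28582061]
 [463.24712395 411.62382591]]
(0.4635, -0.372) 0.003 S [386. 494.] [461. 541.] T(t0b) [303. 376.] [422. 494.]
(0.4635, -0.372) 0.04 S [390. 450.] [459. 491.] T(t0b) [316. 381.] [426. 491.]
(0.4655, -0.372) 0.003 S [387. 492.] [462. 539.] T(t0b) [303. 371.] [422. 489.]
(0.4655, -0.372) 0.04 S [391. 449.] [460. 490.] T(t0b) [316. 376.] [426. 486.]
(0.4635, -0.37) 0.003 S [383. 493.] [458. 540.] T(t0b) [298. 376.] [417. 494.]
(0.4635, -0.37) 0.04 S [387. 449.] [456. 491.] T(t0b) [311. 381.] [420. 491.]
```

```bash
python3 -m handwheel '[[[0.46,0,-0.033,0,0],[0.46,0,-0.033,-0.05,0],[0.46,0,-0.033,-0.15,0],[0.46,0,-0.033,-0.25,0],[0.46,0,-0.033,-0.32,0],[0.46,0,-0.033,-0.36,0],[0.46,0,-0.033,-0.4,0],[0.46,0,-0.033,-0.4,0],[0.46,0,-0.033,-0.4,0],[0.46,0,-0.033,-0.4,0]]]'
python3 - <<'E'
from h import *
S=cap('scene','s2');T=cap('top','t2')
for n,b in(('s2',(290,150,410,270)),('t2',(300,150,430,270))):
  i=cv2.imread(f'pics/{n}.png')[b[1]:b[3],b[0]:b[2]];cv2.imwrite(f'pics/{n}z.png',cv2.resize(i,None,fx=5,fy=5,interpolation=2))
E
```

```text
t: 4.12
position: [0.4637, -0.3737, 0.0848]
tcp_rot: [[0.165, 0.986, 0.001], [0.986, -0.165, -0.001], [-0.001, 0.001, -1.0]]
wrist_force: [0.0, -1.1, -0.0]
finger_gap: 0.727
```

View pics/s2z.png

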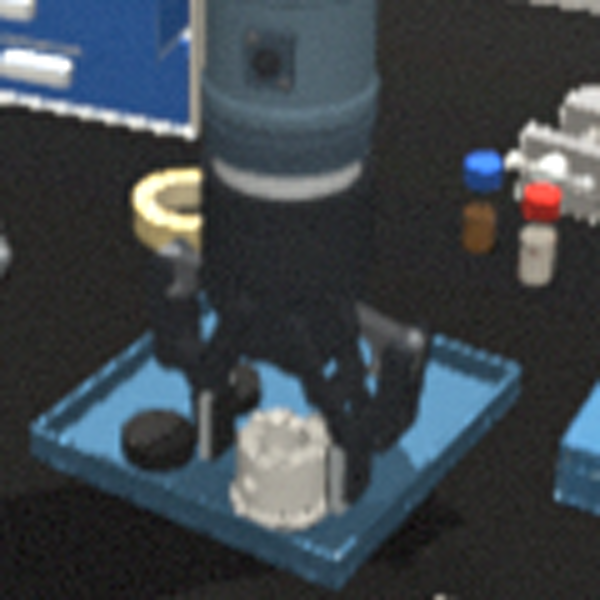

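```bash
python3 - <<'E'
from h import *
S=imaging.capture('scene');T=imaging.capture('top');a=np.linspace(0,6.28,80)
p=sense()['position']
i=cv2.imread('pics/s2.png')[195:265,320:375];big=cv2.resize(i,None,fx=8,fy=8,interpolation=0)
def dr(img,P,d,o,f,c): cv2.polylines(img,[((proj(d,P)-o+.5)*f).astype(int)],False,c,1)
def circ(c,z,r):return np.c_[c[0]+r*np.cos(a),c[1]+r*np.sin(a),0*a+z]
j=cv2.imread('pics/t0.png')[220:255,350:385];bj=cv2.resize(j,None,fx=14,fy=14,interpolation=0)
c=(.4635,-.374)
for z,r in((.003,.024),(.04,.0215)):
  dr(big,circ(c,z,r),S,[320,195],8,(0,0,255));dr(bj,circ(c,z,r),T,[350,220],14,(0,0,255))
cv2.imwrite('pics/ov.png',np.hstack([cv2.resize(big,(440,560)),cv2.copyMakeBorder(bj,0,70,0,0,0)[:,:360] if 0 else cv2.resize(cv2.copyMakeBorder(bj,0,70,0,0,0),(360,411*1))[:411] if 0 else cv2.copyMakeBorder(cv2.resize(bj,(350,350)),0,210,0,0,0)]))
E
```

```text
(no output)
```

View pics/ov.png

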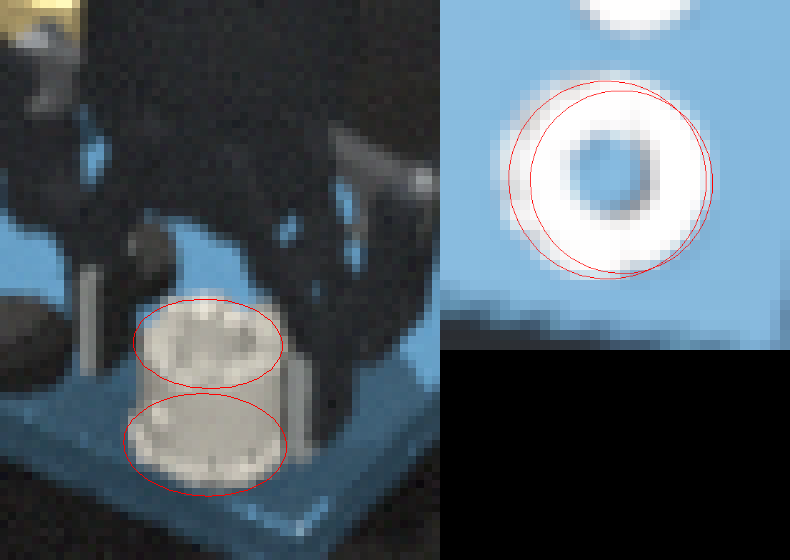

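```bash
python3 -m handwheel '[[[0.46,0.006,0,0,0],[0,0.006,0,0,0],[-0.2,0.006,0,0,0],[-0.2,0.006,0,0,0],[-0.2,0.006,0,0,0],[-0.2,0.006,0,0,0],[-0.2,0.006,0,0,0],[-0.2,0.006,0,0,0]]]' 50
python3 -m handwheel '[[[-0.2,0,0,0.05,0],[-0.2,0,0,0.1,0],[-0.2,0,0,0.2,0],[-0.2,0,0,0.4,0],[-0.2,0,0,0.6,0],[-0.2,0,0,0.6,0],[-0.2,0,0,0.6,0]]]'
python3 - <<'E'
from h import *
S=cap('scene','s3')
i=cv2.imread('pics/s3.png')[120:270,270:410];cv2.imwrite('pics/s3z.png',cv2.resize(i,None,fx=4,fy=4,interpolation=2))
E
```

```text
t: 4.98
position: [0.4647, -0.3736, 0.0847]
tcp_rot: [[0.165, 0.986, 0.001], [0.986, -0.165, -0.001], [-0.001, 0.001, -1.0]]
wrist_force: [-0.6, 0.2, 5.6]
finger_gap: 0.499
t: 5.57
position: [0.466, -0.3747, 0.2075]
tcp_rot: [[0.165, 0.986, 0.005], [0.986, -0.164, -0.005], [-0.004, 0.006, -1.0]]
wrist_force: [-0.6, 0.3, -3.2]
finger_gap: 0.498
```

View pics/s3z.png

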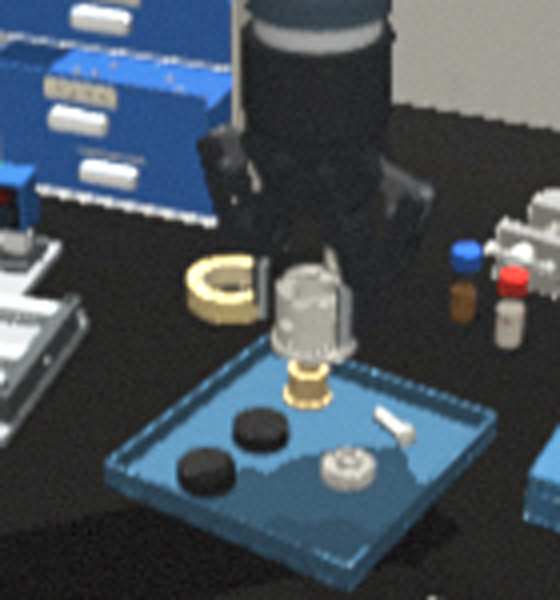

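```bash
python3 -m handwheel '[[[-0.2,0.05,0.1,0,0.01],[-0.2,0.1,0.25,0,0.02],[-0.2,0.2,0.4,0,0.03],[-0.2,0.25,0.6,0,0.04],[-0.2,0.3,0.8,0,0.05],[-0.2,0.4,1,0,0.05],[-0.2,0.4,1,0,0.05]]]'
python3 -m handwheel '[[[-0.2,0,0.2,0,0],[-0.2,0,0.4,0,0],[-0.2,0,0.6,0,0],[-0.2,0.01,0.7,0,0],[-0.2,0.01,0.72,-0.05,0],[-0.2,0.01,0.72,-0.1,0],[-0.2,0.01,0.72,-0.15,0],[-0.2,0.01,0.72,-0.15,0],[-0.2,0.01,0.72,-0.15,0],[-0.2,0.01,0.72,-0.15,0],[-0.2,0.01,0.72,-0.15,0]]]'
python3 - <<'E'
from h import *
S=cap('scene','s4');T=cap('top','t4');print(sense()['position'],sense()['wrist_force'])
i=cv2.imread('pics/s4.png')[120:240,180:310];cv2.imwrite('pics/s4z.png',cv2.resize(i,None,fx=5,fy=5,interpolation=2))
E
```

```text
t: 6.2
position: [0.5446, -0.1661, 0.2014]
tcp_rot: [[-0.156, 0.988, -0.003], [0.988, 0.156, 0.006], [0.007, -0.002, -1.0]]
wrist_force: [0.9, -0.9, -2.8]
finger_gap: 0.499
t: 7.12
position: [0.5468, -0.0302, 0.1742]
tcp_rot: [[-0.147, 0.989, 0.001], [0.989, 0.147, -0.0], [-0.0, 0.001, -1.0]]
wrist_force: [-0.1, -0.0, -2.7]
finger_gap: 0.501
[ 0.54687314 -0.02983821  0.17448598] [ 0.15025909  0.22761006 -2.63195967]
```

View pics/s4z.png

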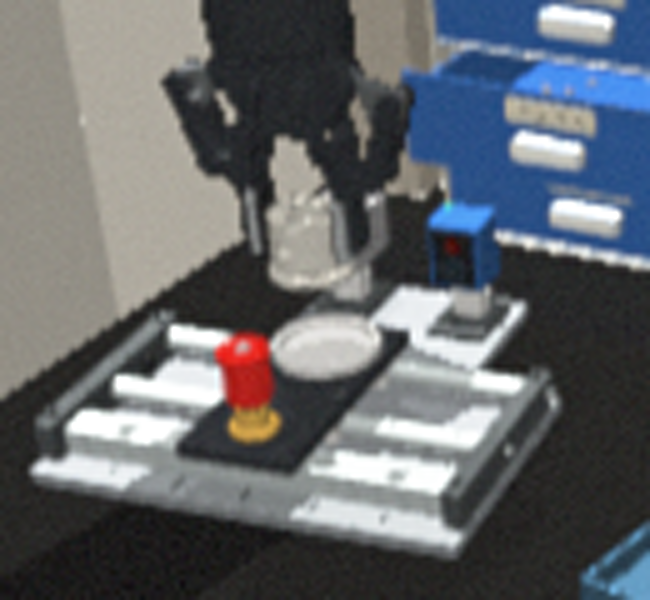

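View pics/t4.png

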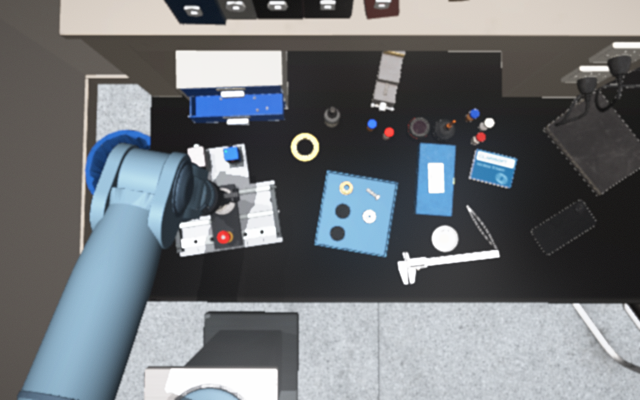

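```bash
cat > ov.py <<'E'
from h import *
a=np.linspace(0,6.28,80)
def circ(c,z,r):return np.c_[c[0]+r*np.cos(a),c[1]+r*np.sin(a),0*a+z]
def overlay(png,d,box,f,cs,out):
    x,y,X,Y=box;i=cv2.resize(cv2.imread('pics/'+png+'.png')[y:Y,x:X],None,fx=f,fy=f,interpolation=0)
    for c,z,r,col in cs: cv2.polylines(i,[((proj(d,circ(c,z,r))-[x,y]+.5)*f).astype(int)],False,col,1)
    cv2.imwrite('pics/'+out+'.png',i)
E
python3 - <<'E'
from ov import *
S=imaging.capture('scene');T=imaging.capture('top');p=sense()['position'];zb=p[2]-.0818
c=p[:2];n=(.549,-.0298);R=(0,0,255);B=(255,0,0)
overlay('s4',S,(205,145,275,215),8,[(c,zb,.024,R),(c,zb+.037,.0215,R),(n,.047,.031,B),(n,.047,.026,B)],'ov4')
overlay('t0',T,(200,180,245,225),12,[(n,.047,.031,B),(n,.047,.026,R)],'ov4t')
E
```

```text
(no output)
```

View pics/ov4.png

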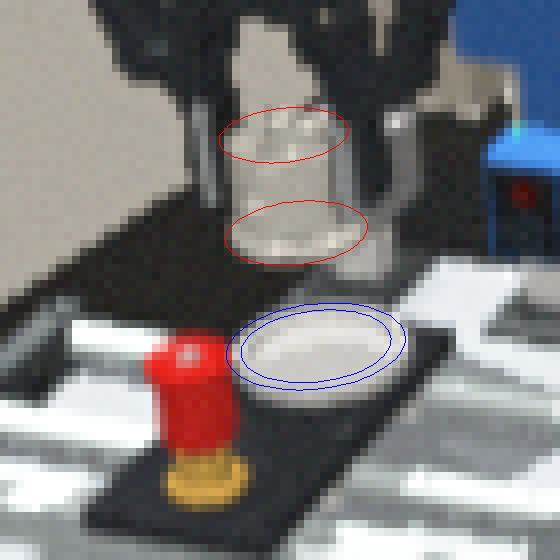

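View pics/ov4t.png

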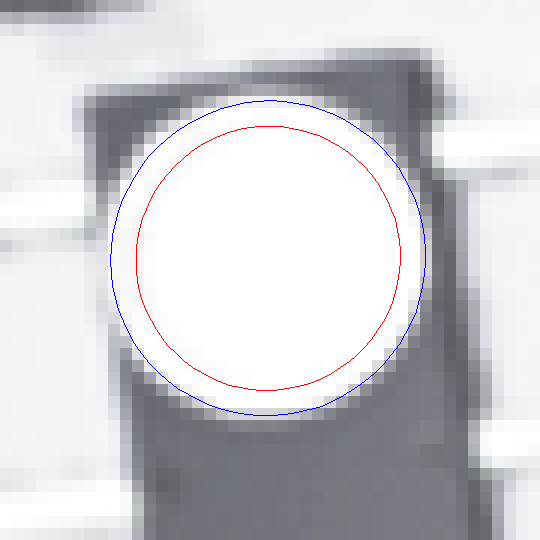

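```bash
python3 -m handwheel '[[[-0.2,0.009,0,-0.05,0],[-0.2,0.009,0,-0.1,0],[-0.2,0.009,0,-0.16,0],[-0.2,0.009,0,-0.2,0],[-0.2,0.009,0,-0.21,0],[-0.2,0.009,0,-0.21,0],[-0.2,0.009,0,-0.21,0]]]'
python3 - <<'E'
from ov import *
S=cap('scene','s5');s=sense();p=s['position'];print(p,s['wrist_force']);zb=p[2]-.0818
c=p[:2];n=(.549,-.0300);R=(0,0,255);B=(255,0,0)
overlay('s5',S,(205,145,275,215),8,[(c,zb,.024,R),(n,.047,.031,B)],'ov5')
E
```

```text
t: 7.9
position: [0.5482, -0.0291, 0.1318]
tcp_rot: [[-0.148, 0.989, -0.0], [0.989, 0.148, 0.0], [0.0, -0.0, -1.0]]
wrist_force: [-0.4, -0.2, -2.2]
finger_gap: 0.498
[ 0.54851517 -0.02920537  0.13221124] [-0.39726165  0.47597127 -2.82555478]
```

View pics/ov5.png

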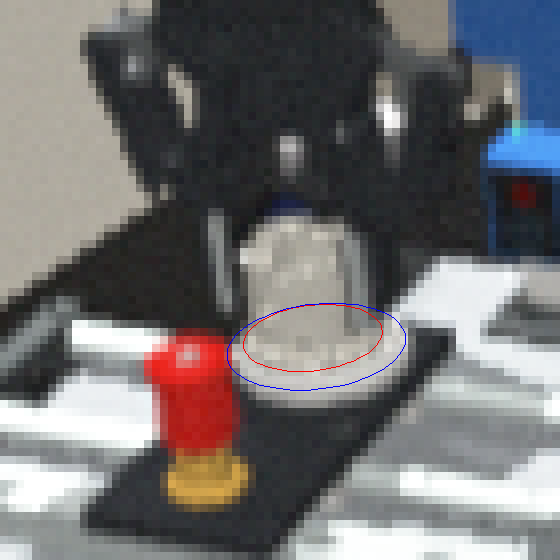

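```bash
python3 -m handwheel '[[[-0.2,0.003,-0.004,-0.01,0],[-0.2,0.003,-0.004,-0.02,0],[-0.2,0.003,-0.004,-0.025,0],[-0.2,0.003,-0.004,-0.03,0],[-0.2,0.003,-0.004,-0.03,0]]]'
python3 -m handwheel '[[[-0.2,0,0,-0.005,0],[-0.2,0,0,-0.01,0],[-0.2,0,0,-0.01,0],[-0.2,0,0,-0.01,0]]]'
```

```text
t: 8.37
position: [0.5487, -0.03, 0.1258]
tcp_rot: [[-0.148, 0.989, -0.0], [0.989, 0.148, 0.0], [0.0, -0.0, -1.0]]
wrist_force: [-0.4, 0.9, -2.5]
finger_gap: 0.499
t: 8.7
position: [0.5488, -0.03, 0.1239]
tcp_rot: [[-0.148, 0.989, -0.0], [0.989, 0.148, 0.0], [0.0, -0.0, -1.0]]
wrist_force: [-0.4, -0.0, -2.4]
finger_gap: 0.499
```

```bash
python3 -m handwheel '[[[-0.2,0,0,-0.004,0],[-0.2,0,0,-0.007,0],[-0.2,0,0,-0.007,0]]]'
```

```text
t: 8.95
position: [0.5488, -0.03, 0.1237]
tcp_rot: [[-0.148, 0.989, 0.0], [0.989, 0.148, -0.0], [-0.0, 0.0, -1.0]]
wrist_force: [-5.1, 0.8, 6.2]
finger_gap: 0.501
```

```bash
python3 -m handwheel '[[[-0.1,0,0,0.003,0],[0.1,0,0,0.003,0],[0.4,0,0,0.003,0],[0.5,0,0,0.003,0],[0.5,0,0,0.003,0],[0.5,0,0,0.003,0],[0.5,0,0,0.003,0]]]'
python3 -m handwheel '[[[0.5,0,0,0.05,0],[0.5,0,0,0.15,0],[0.5,0,0,0.3,0],[0.5,0,0,0.45,0],[0.5,-0.1,0,0.5,0],[0.5,-0.3,0,0.5,0],[0.5,-0.41,-0.06,0.5,0],[0.5,-0.41,-0.06,0.5,0],[0.5,-0.41,-0.06,0.5,0]]]'
python3 - <<'E'
from ov import *
S=cap('scene','s6');T=cap('top','t6');s=sense();p=s['position'];print(p,s['wrist_force'])
c=(.549,-.0300);R=(0,0,255);B=(255,0,0)
overlay('s6',S,(205,145,275,215),8,[(c,.042,.024,R),(c,.079,.0215,R)],'ov6')
overlay('t6',T,(190,170,260,250),7,[(c,.042,.024,R),(c,.047,.031,B)],'ov6t')
E
```

```text
t: 9.53
position: [0.5489, -0.03, 0.1231]
tcp_rot: [[-0.148, 0.989, 0.0], [0.989, 0.148, 0.0], [0.0, 0.0, -1.0]]
wrist_force: [-0.1, 1.3, 0.1]
finger_gap: 0.752
t: 10.28
position: [0.466, -0.0422, 0.224]
tcp_rot: [[-0.147, 0.989, 0.001], [0.989, 0.147, 0.0], [-0.0, 0.001, -1.0]]
wrist_force: [0.7, 0.2, 0.1]
finger_gap: 0.749
[ 0.46783905 -0.04214772  0.22388699] [ 0.35519065 -0.385984    0.53624889]
```

View pics/ov6.png

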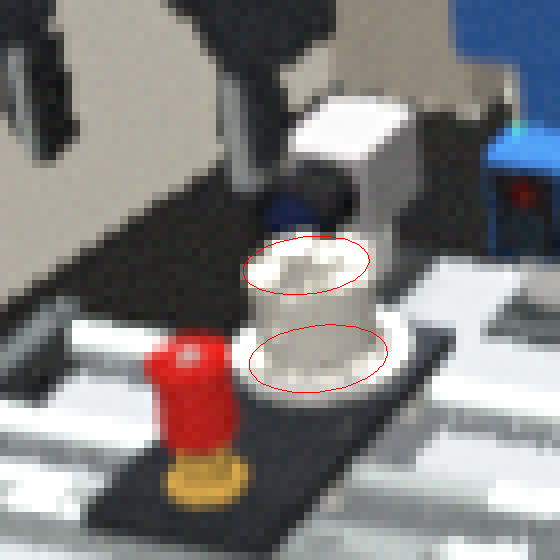

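View pics/ov6t.png

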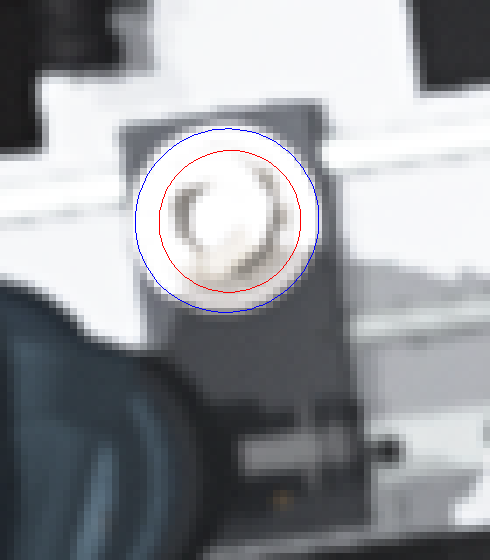

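```bash
python3 - <<'E'
from ov import *
T=imaging.capture('top');S=imaging.capture('scene');R=(0,255,0)
t=cv2.imread('pics/t0.png').astype(int);m=(t[...,2]>130)&(t[...,1]<90)&(t[...,0]<90);m[:,:200]=0;m[:,250:]=0;m[:220]=0
ys,xs=np.where(m);u,v=(xs.min()+xs.max())/2,(ys.min()+ys.max())/2;print(u,v,len(xs),xs.min(),xs.max(),plane(T,u,v,.087),plane(T,xs.mean(),ys.mean(),.087))
k=(.4647,-.0426)
overlay('s6',S,(205,145,275,215),8,[(k,.090,.0145,R),(k,.059,.012,R)],'ov7')
overlay('t0',T,(200,215,245,260),12,[(k,.09,.0145,R)],'ov7t')
E
```

```text
223.5 236.5 38 218 229 [ 0.46599337 -0.04251864  0.087     ] [ 0.46545157 -0.04043392  0.087     ]
```

View pics/ov7.png

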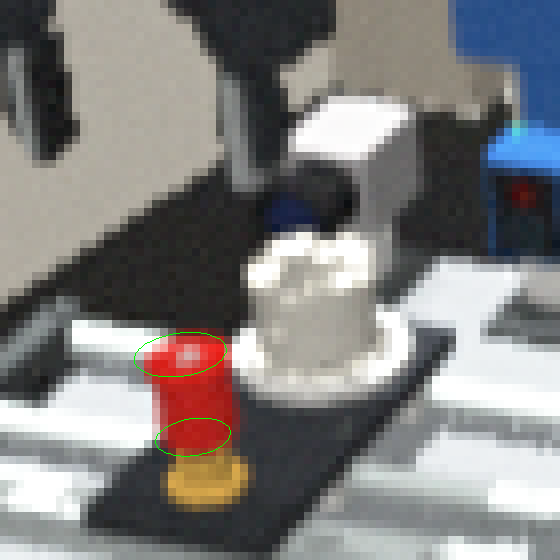

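View pics/ov7t.png

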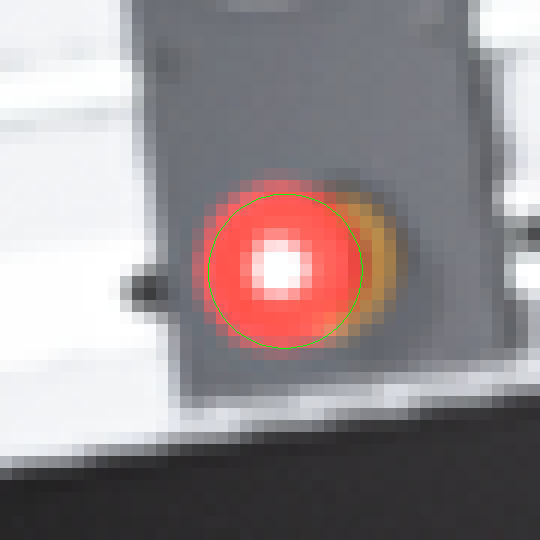

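```bash
python3 -m handwheel '[[[0.2,-0.01,-0.004,-0.05,0],[0.2,-0.01,-0.004,-0.2,0],[0.2,-0.01,-0.004,-0.35,0],[0.2,-0.01,-0.004,-0.45,0],[0.2,-0.01,-0.004,-0.5,0],[0.2,-0.01,-0.004,-0.5,0],[0.2,-0.01,-0.004,-0.5,0],[0.2,-0.01,-0.004,-0.5,0]]]'
python3 - <<'E'
from ov import *
S=cap('scene','s8');T=cap('top');s=sense();p=s['position'];print(p,s['wrist_force'])
overlay('s8',S,(190,130,280,220),7,[],'s8z')
E
```

```text
t: 11.15
position: [0.466, -0.0429, 0.1239]
tcp_rot: [[-0.149, 0.989, 0.001], [0.989, 0.149, -0.0], [-0.0, 0.001, -1.0]]
wrist_force: [0.5, -0.4, 0.5]
finger_gap: 0.598
[ 0.46610632 -0.04297161  0.12425425] [ 0.03843021  0.39020511 -0.38384631]
```

View pics/s8z.png

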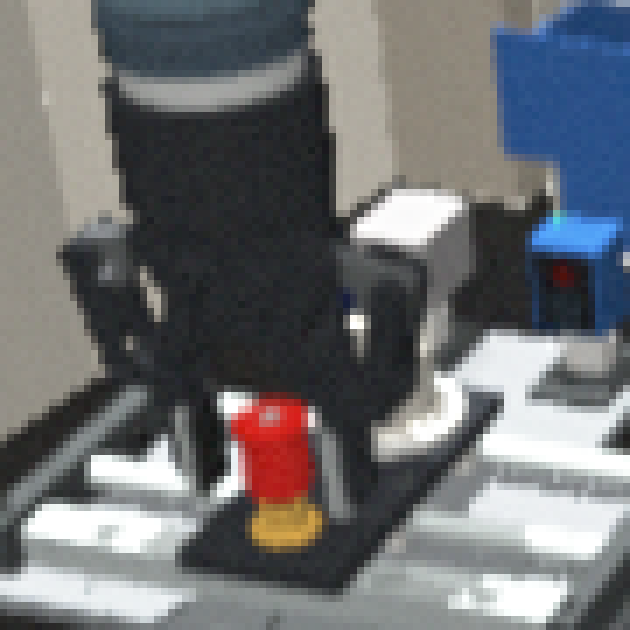

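```bash
python3 -m handwheel '[[[0.2,-0.004,-0.003,-0.007,0],[-0.2,-0.004,-0.003,-0.007,0],[-0.6,-0.004,-0.003,-0.007,0],[-0.6,-0.004,-0.003,-0.007,0],[-0.6,-0.004,-0.003,-0.007,0],[-0.6,-0.004,-0.003,-0.007,0],[-0.6,-0.004,-0.003,-0.007,0],[-0.6,-0.004,-0.003,-0.007,0]]]' 90
```

```text
t: 11.92
position: [0.4642, -0.0435, 0.1219]
tcp_rot: [[-0.148, 0.989, 0.0], [0.989, 0.148, -0.0], [-0.0, 0.0, -1.0]]
wrist_force: [0.5, -1.2, 1.0]
finger_gap: 0.291
```

```bash
python3 -m handwheel '[[[-0.6,0,0,0.01,0],[-0.6,0,0,0.02,0],[-0.6,0,0,0.03,0],[-0.6,0,0,0.04,0],[-0.6,0,0,0.052,0],[-0.6,0,0,0.052,0],[-0.6,0,0,0.052,0],[-0.6,0,0,0.052,0]]]'
python3 - <<'E'
from ov import *
S=cap('scene','s9');s=sense();p=s['position'];print(p,s['wrist_force'])
overlay('s9',S,(190,130,280,220),7,[],'s9z')
E
```

```text
t: 12.58
position: [0.4641, -0.0433, 0.1318]
tcp_rot: [[-0.148, 0.989, -0.0], [0.989, 0.148, 0.0], [0.0, -0.0, -1.0]]
wrist_force: [5.2, -1.0, -11.3]
finger_gap: 0.292
[ 0.46405876 -0.04329585  0.13180757] [  4.85505043  -0.62521461 -11.66283864]
```

View pics/s9z.png

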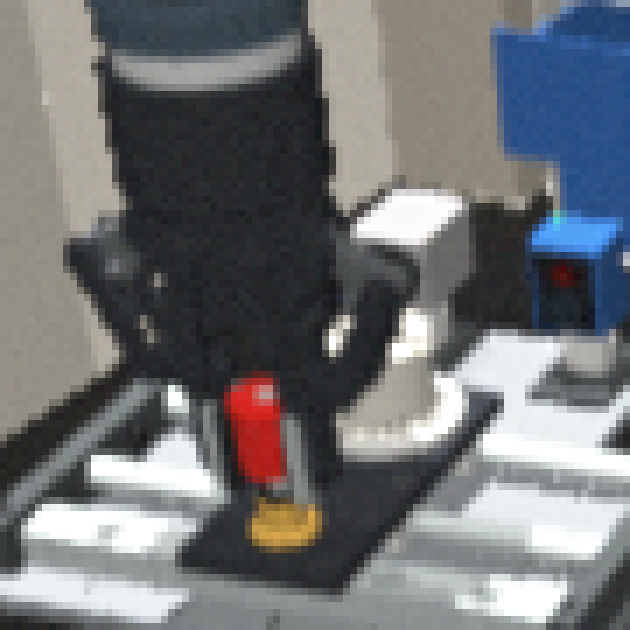

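```bash
python3 -m handwheel '[[[-0.6,0,0.01,0,0],[-0.6,-0.003,0.03,0,0],[-0.6,-0.006,0.05,0,0],[-0.6,-0.009,0.07,0,0],[-0.6,-0.012,0.09,0,0],[-0.6,-0.015,0.11,0,0],[-0.6,-0.018,0.13,0,0],[-0.6,-0.02,0.15,0,0],[-0.6,-0.022,0.17,0,0],[-0.6,-0.025,0.185,0,0],[-0.6,-0.026,0.195,0,0],[-0.6,-0.026,0.198,0,0],[-0.6,-0.026,0.198,0,0],[-0.6,-0.026,0.198,0,0],[-0.6,-0.026,0.198,0,0]]]'
python3 - <<'E'
from ov import *
S=cap('scene','s10');T=cap('top','t10');s=sense();p=s['position'];print(p,s['wrist_force'])
overlay('s10',S,(190,130,280,220),7,[],'s10z')
overlay('t10',T,(170,135,270,235),6,[],'t10z')
E
```

```text
t: 13.88
position: [0.4583, -0.0035, 0.1319]
tcp_rot: [[-0.148, 0.989, -0.001], [0.989, 0.148, 0.001], [0.001, -0.001, -1.0]]
wrist_force: [1.5, 2.2, -10.8]
finger_gap: 0.295
[ 0.45825892 -0.00346511  0.13187487] [  0.19190423   1.67540005 -10.40860975]
```

View pics/s10z.png

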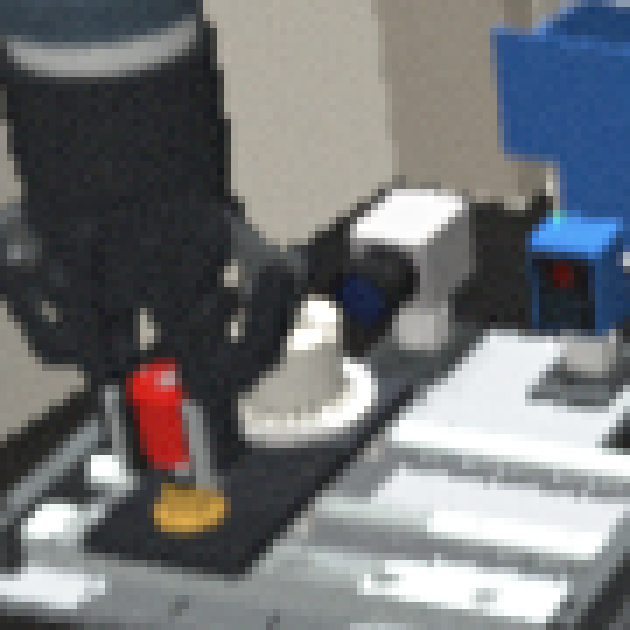

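View pics/t10z.png

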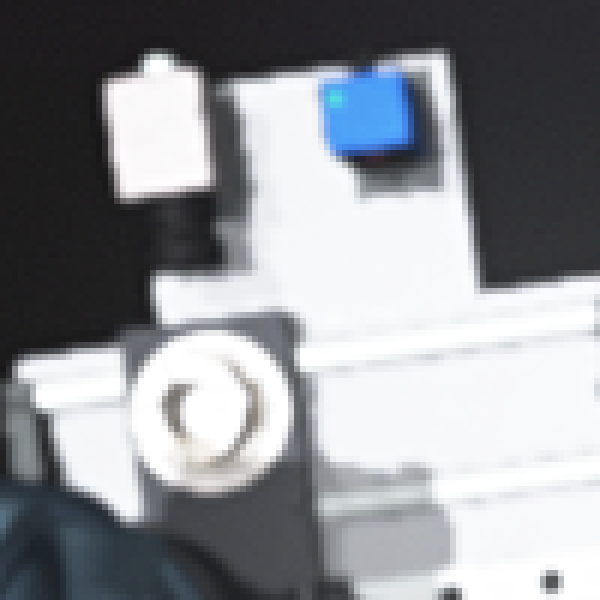

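```bash
python3 -m handwheel '[[[-0.6,0,0,-0.01,0],[-0.6,0,0,-0.02,0],[-0.6,0,0,-0.03,0],[-0.6,0,0,-0.04,0],[-0.6,0,0,-0.05,0],[-0.6,0,0,-0.05,0],[-0.6,0,0,-0.05,0]]]'
```

```text
t: 14.57
position: [0.4585, -0.0039, 0.1223]
tcp_rot: [[-0.148, 0.989, -0.001], [0.989, 0.148, -0.0], [-0.0, -0.001, -1.0]]
wrist_force: [-4.4, 1.1, 0.2]
finger_gap: 0.294
```

```bash
python3 -m handwheel '[[[-0.6,-0.003,0,-0.008,0],[-0.6,-0.003,0,-0.016,0],[-0.6,-0.003,0,-0.024,0],[-0.6,-0.003,0,-0.026,0],[-0.6,-0.003,0,-0.026,0],[-0.6,-0.003,0,-0.026,0]]]'
```

```text
t: 15.07
position: [0.4586, -0.0042, 0.1182]
tcp_rot: [[-0.148, 0.989, 0.001], [0.989, 0.148, -0.001], [-0.001, 0.001, -1.0]]
wrist_force: [-8.1, 0.9, 13.6]
finger_gap: 0.295
```

```bash
python3 - <<'E'
from ov import *
S=cap('scene','s11');T=cap('top','t11');s=sense();p=s['position'];print(p,s['wrist_force'],s['torque'])
overlay('s11',S,(190,150,260,220),9,[],'s11z')
E
```

```text
[ 0.4585864  -0.00412955  0.11825243] [-7.22269405  0.43169704 13.83130801] [0.04753646 1.35998539 0.06532671]
```

View pics/s11z.png

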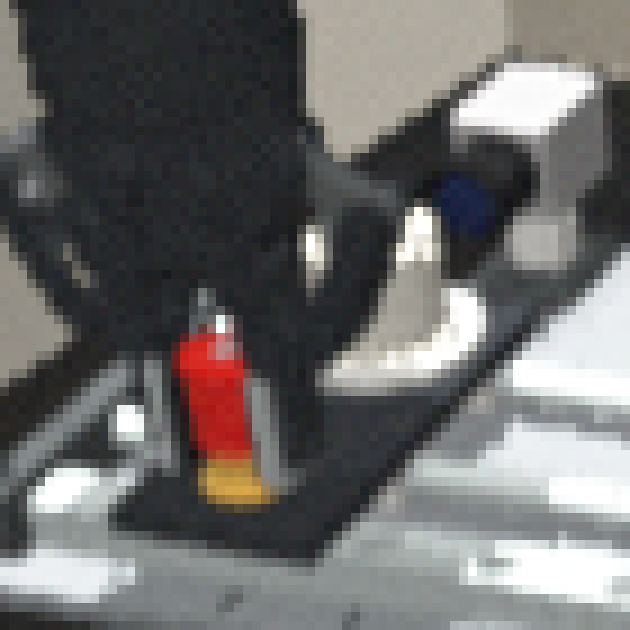

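```bash
python3 -m handwheel '[[[-0.6,-0.003,0,-0.003,0],[-0.6,-0.005,0,-0.006,0],[-0.6,-0.005,0,-0.006,0],[-0.6,-0.005,0,-0.006,0]]]'
```

```text
t: 15.5
position: [0.4585, -0.0043, 0.1181]
tcp_rot: [[-0.148, 0.989, 0.004], [0.989, 0.148, -0.002], [-0.002, 0.003, -1.0]]
wrist_force: [-9.2, -0.3, 21.0]
finger_gap: 0.296
```

```bash
python3 - <<'E'
from ov import *
S=cap('scene','s12');s=sense();p=s['position'];print(p,s['wrist_force'])
th=np.radians(8.54);R=np.array([[np.cos(th),-np.sin(th)],[np.sin(th),np.cos(th)]])
k=p[:2]
i=cv2.resize(cv2.imread('pics/s12.png')[160:220,195:255],None,fx=10,fy=10,interpolation=0)
def pt(o,z,c):
    q=k+R@np.array(o);u=(proj(S,[*q,z])[0]-[195,160]+.5)*10;cv2.circle(i,tuple(int(x) for x in u),3,c,-1);return u
for z,c in((.040,(0,255,0)),(.045,(0,255,255)),(.05,(255,0,255))):
    for o in((-.011,-.012),(-.011,.012)): print(o,z,pt(o,z,c))
for o in ((-.0305,.034),(-.0305,-.034)): print('plate corner',o,pt(o,.04,(255,255,0)))
cv2.imwrite('pics/s12z.png',i)
E
```

```text
[ 0.45857101 -0.00431687  0.11813446] [-8.46883378  0.1688348  21.37666923]
(-0.011, -0.012) 0.04 [239.13891904 464.65557382]
(-0.011, 0.012) 0.04 [158.8303752  451.16454718]
(-0.011, -0.012) 0.045 [236.35711094 448.53649561]
(-0.011, 0.012) 0.045 [155.86468409 435.10945884]
(-0.011, -0.012) 0.05 [233.56127544 432.3361362 ]
(-0.011, 0.012) 0.05 [152.88412923 418.97390397]
plate corner (-0.0305, 0.034) [ 45.67738683 476.50967534]
plate corner (-0.0305, -0.034) [276.13236842 516.00479999]
```

View pics/s12z.png

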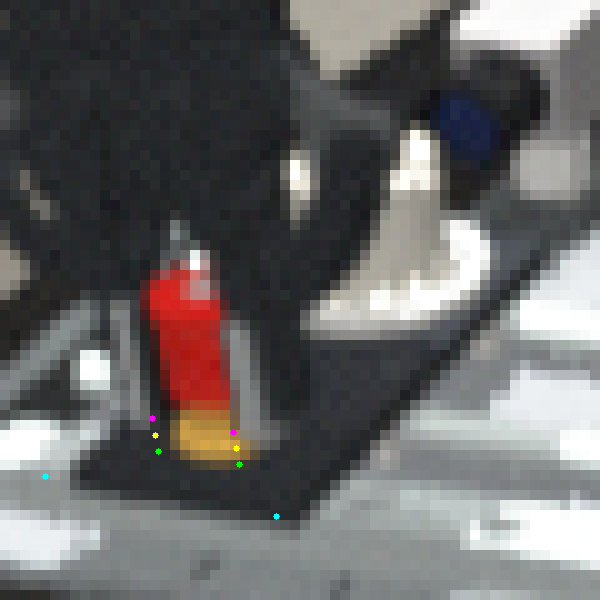

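```bash
python3 - <<'E'
import cv2,numpy as np
from h import *
S=imaging.capture('scene')
for n,k in(('s8',(.4645,-.0435)),('s9',(.4645,-.0435)),('s10',(.4585,-.004)),('s11',(.4585,-.004)),('s12',(.4585,-.004))):
    i=cv2.imread(f'pics/{n}.png').astype(float);r=i[...,2]-i[...,1]; y=i[...,1]-i[...,0]
    m=((r>60)&(i[...,1]<70));m[:, :195]=0;m[:,245:]=0;m[:180]=0;m[225:]=0
    xs=np.where(m)[1];b=[];t=[]
    ww=np.clip((r-20)/110,0,1)*m  # redness
    # subpixel red/boss edge per central columns
    c=int(round(np.median(xs)))
    for u in (c-1,c,c+1,c+2):
        col=i[:,u,1]; rows=np.where(m[:,u])[0]; v=rows.max()
        g=i[v-2:v+6,u,1]; lo=i[rows.min()+4:v-1,u,1].mean(); hi=max(g)
        f=np.clip((g-lo)/(hi-lo),0,1); j=np.argmax(f>.5); e=v-2+j-(f[j]-.5)/(f[j]-f[j-1]+1e-9)
        yy=i[:,u,1]-i[:,u,0]; br=np.where((yy>25)&(np.arange(400)>v-1)&(np.arange(400)<v+14))[0]
        B=br.max(); top=yy[B-2]; bb=B+np.clip(yy[B+1]/top,0,1) - (1-np.clip(yy[B]/top,0,1))
        b.append(bb-e)
    print(n,c,np.round(b,2),np.mean(b).round(2), 'proj y of zero ring',proj(S,[[*k,.04],[*k,.05]])[:,1].round(2))
E
```

```text
s8 229 [5.51 5.62 5.58 5.47] 5.54 proj y of zero ring [205.39 202.16]
s9 226 [5.23 6.75 6.19 5.79] 5.99 proj y of zero ring [205.39 202.16]Traceback (most recent call last):
  File "<stdin>", line 16, in <module>
    return umr_maximum(a, axis, None, out, keepdims, initial, where)
ValueError: zero-size array to reduction operation maximum which has no identity
```

```bash
python3 -m handwheel '[[[-0.6,0,0,0.004,0],[-0.6,0,0,0.008,0],[-0.6,0,0,0.008,0],[-0.6,0,0,0.008,0],[-0.6,0,0,0.008,0]]]'
python3 -m handwheel '[[[-0.6,0,0,0.003,0],[-0.6,0,0,0.006,0],[-0.6,0,0,0.006,0],[-0.6,0,0,0.006,0]]]'
python3 -m handwheel '[[[-0.6,0,0,0.003,0],[-0.6,0,0,0.006,0],[-0.6,0,0,0.006,0],[-0.6,0,0,0.006,0]]]'
python3 -m handwheel '[[[-0.6,0,0,0.005,0],[-0.6,0,0,0.01,0],[-0.6,0,0,0.01,0],[-0.6,0,0,0.01,0]]]'
```

```text
t: 16.02
position: [0.4585, -0.0043, 0.1184]
tcp_rot: [[-0.148, 0.989, 0.003], [0.989, 0.148, -0.001], [-0.002, 0.003, -1.0]]
wrist_force: [-3.9, -0.7, 6.0]
finger_gap: 0.293
t: 16.35
position: [0.4583, -0.0043, 0.1191]
tcp_rot: [[-0.148, 0.989, 0.002], [0.989, 0.148, -0.001], [-0.002, 0.002, -1.0]]
wrist_force: [-0.9, -1.9, 4.1]
finger_gap: 0.293
t: 16.68
position: [0.4582, -0.0039, 0.1201]
tcp_rot: [[-0.148, 0.989, 0.002], [0.989, 0.148, -0.0], [-0.0, 0.002, -1.0]]
wrist_force: [1.3, -1.1, 3.4]
finger_gap: 0.294
t: 17.02
position: [0.4581, -0.0038, 0.122]
tcp_rot: [[-0.148, 0.989, 0.002], [0.989, 0.148, 0.0], [-0.0, 0.002, -1.0]]
wrist_force: [3.9, -0.9, 1.9]
finger_gap: 0.292
```

```bash
python3 -m handwheel '[[[-0.6,0,0,-0.006,0],[-0.6,0,0,-0.012,0],[-0.6,-0.002,0,-0.018,0],[-0.6,-0.003,0,-0.026,0],[-0.6,-0.003,0,-0.026,0],[-0.6,-0.003,0,-0.026,0],[-0.6,-0.003,0,-0.026,0]]]'
python3 - <<'E'
from ov import *
S=cap('scene','s13');T=cap('top','t13');s=sense();print(s['t'],s['position'],s['wrist_force'])
t=T['color'].astype(int);g=t.min(2)
yy,xx=np.mgrid[:400,:640]
m=((g>235)&(np.hypot(xx-205,yy-203)<16)).astype(np.uint8)
ct=max(cv2.findContours(m,0,2)[0],key=cv2.contourArea);c,r=cv2.minEnclosingCircle(ct);M=cv2.moments(ct);c2=(M['m10']/M['m00'],M['m01']/M['m00'])
n=plane(T,*c2,.047);print(c,c2,r,n,plane(T,*c,.047))
th=np.radians(8.54);ey=np.array([-np.sin(th),np.cos(th)]);n0=np.array([.549,-.0298])
print('moved',(n[:2]-n0)@ey)
overlay('t13',T,(170,135,250,235),6,[(n[:2],.047,.031,(255,0,0)),(n[:2],.042,.024,(0,0,255)),(n[:2],.079,.0215,(0,0,255))],'t13z')
overlay('s13',S,(190,130,270,210),7,[],'s13z')
E
```

```text
t: 17.6
position: [0.4581, -0.0038, 0.1182]
tcp_rot: [[-0.148, 0.989, 0.004], [0.989, 0.148, 0.0], [-0.0, 0.004, -1.0]]
wrist_force: [2.1, -0.3, 14.7]
finger_gap: 0.296
17.7 [ 0.45812176 -0.00380198  0.11820215] [ 1.28761066 -0.15799295 15.107121  ]
(204.66741943359375, 203.23756408691406) (204.20043931905545, 201.4371224601867) 13.21447467803955 [0.54788799 0.01186168 0.047     ] [0.54363714 0.01068902 0.047     ]
moved 0.041364883196414445
```

View pics/t13z.png

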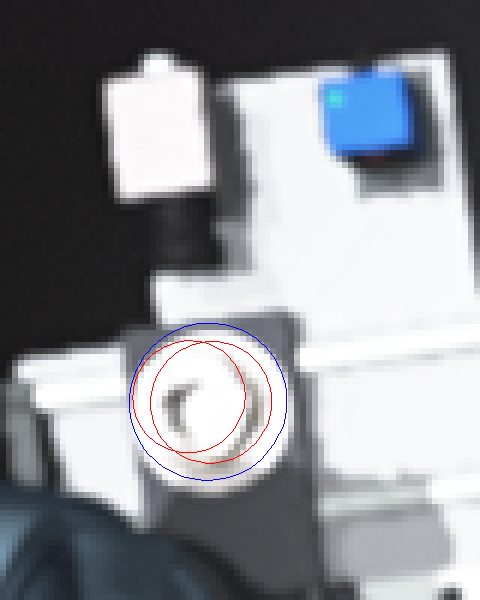

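View pics/s13z.png

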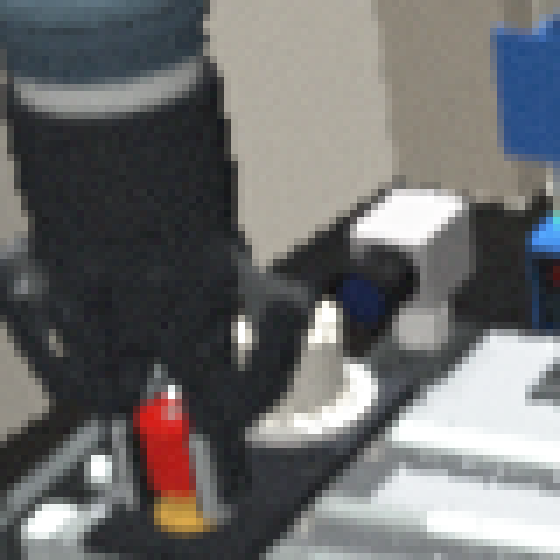

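```bash
python3 - <<'E'
from h import *
print(env.finish_job());s=sense();print(s['t'],s['position'],s['wrist_force'])
E
```

```text
the job is handed in; nothing more can be done
None
the job is handed in; nothing more can be done
```

The sample is in the nest, the carriage is at the camera's hole (+0.04), and I handed the job in at about 17.7 s with the gripper still pressing the knob. No verdict was reported.

**What I did**
- I gripped the steel sample across the tray's y axis and lowered it into the nest with the carriage still pinned. It reached the expected floor height with no resistance at the ring, and then I released it.
- I gripped the red knob and pulled it. The pull of about 11.5 N means a lift of about 9.5 mm, enough to clear the bar.
- I slid the carriage 40 mm toward the camera and let the pin drop. The vertical force fell to about 0 N at the original height, so the pin was in the hole.

**Last checks**
- **Knob:** it is at its hard stop. Easing off showed the force bend at 6 N and about 0.1184 m, which is the 5 mm home position. I then pressed again with about 15 N.
- **Carriage:** judged by eye from the ring's edges in the top view, the nest has moved about 40 mm, in line with the lens.
- **Sample:** it appears upright in the nest with nothing touching it. The gripper hides part of it in the side view.

**Checks that disagreed**
- The two camera views differed by 1–2.5 mm on the knob and the sample.
- The automatic fit of the nest ring gave 41.4 mm of travel, because bright rails bled into it. I relied on the 40 mm reading by eye and the dropped pin instead.
- A script to measure the knob's height from the image failed, so the pressed-home check rests on force only.
- The grip slipped about 1 mm on the knob while I was pressing.

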